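Stand the next name plaque in the foot that fits its thickness

TASK

Take the brown name plaque standing in the yellow-marked place of the rack, judge its thickness by the pinch of the fingers, and stand it in the one sign foot whose slot suits that thickness (brass for thin, steel for middle, black for thick). Find the slot by feel with light pressure, press the plaque gently down until it bottoms in the slot while still holding it, centred along the slot and upright, then let go. Press on the feet with no more than 25 N, and leave the other two plaques and everything else on the counter where they are.

Things in the scene. Friction and masses are not known exactly. Their poses are not given: they have to be found in the camera images.
- plaque_a: One of three look-alike blank chocolate-brown plaques, 55 wide (its y), 85 high (its z), 55 to 110 g; thickness (its x) is 8, 13 or 18, one of each; which is which is not told: pinch it across the thickness to find out. Origin at the centre of its underside. Stands upright in one of the rack's places
- plaque_b: One of three look-alike blank chocolate-brown plaques, 55 wide (its y), 85 high (its z), 55 to 110 g; thickness (its x) is 8, 13 or 18, one of each; which is which is not told: pinch it across the thickness to find out. Origin at the centre of its underside. Stands upright in one of the rack's places
- plaque_c: One of three look-alike blank chocolate-brown plaques, 55 wide (its y), 85 high (its z), 55 to 110 g; thickness (its x) is 8, 13 or 18, one of each; which is which is not told: pinch it across the thickness to find out. Origin at the centre of its underside. Stands upright in one of the rack's places
- foot_brass: Fixed sign foot, brass head, for the 8 thick plaque. Origin: centre of the underside of its dark base (100 x 72 x 10). Head 60 (x) x 64 (y), top at z 50; slot 10 wide (x), open at both y ends, floor at z 26, mouth chamfer 1.5. The head slides along x up to 12 either way, stays put (6 N shifts it), unmeasured: find the slot by eye or feel. Sprung: sinks 0.5 per N, hard stop at 8 (17 N)
- foot_steel: Fixed sign foot, bright steel head, for the 13 thick plaque. Origin: centre of the underside of its dark base (100 x 72 x 10). Head 60 (x) x 64 (y), top at z 50; slot 15 wide (x), open at both y ends, floor at z 26, mouth chamfer 1.5. The head slides along x up to 12 either way, stays put (6 N shifts it), unmeasured: find the slot by eye or feel. Sprung: sinks 0.5 per N, hard stop at 8 (17 N)
- foot_black: Fixed sign foot, black head, for the 18 thick plaque. Origin: centre of the underside of its dark base (100 x 72 x 10). Head 60 (x) x 64 (y), top at z 50; slot 20 wide (x), open at both y ends, floor at z 26, mouth chamfer 1.5. The head slides along x up to 12 either way, stays put (6 N shifts it), unmeasured: find the slot by eye or feel. Sprung: sinks 0.5 per N, hard stop at 8 (17 N)
- rack: Fixed pale wooden rack, 64 (x) x 240 (y) x 25 high, origin at the centre of its underside. Three places in a row along its y (at y = -75, 0 and +75), each a pocket 24 (x) x 65 to 68 (y), 15 deep with its floor 10 above the origin; one plaque stands loosely in each, its thickness along the rack's x
- next_place (a point): Centre of the floor of the rack's place marked yellow on its rims (at +y end of the rack): the plaque standing here is the one to put up. Axes as the rack
- cakebox_1: Bystander: square cake in a golden tray, 75 x 75 x 57, origin under its centre
- cakebox_2: Bystander: the same as the other cake
- jar: Bystander: amber jar, 68 across, 100 high, origin under its centre
- mug: Bystander: white mug, 80 across, 90 high, handle at +y, origin under its centre
- cookie_tin: Bystander: round blue tin, 100 across, 60 high, origin under its centre

How it is judged:
By the outcome, as a careful person would: the job done as asked, in the order asked, and still so for the second after the job is handed in, with the robot touching nothing.
It also fails if it takes over 56 s, if anything falls off the work surface, if the arm or the gripper's body presses on something with over 40 N, if the wrist force passes 120 N, or if a joint passes its speed limit or range.

ROBOT

A 6-joint arm with a two-finger parallel gripper is mounted at the origin on the work surface. World frame = base frame: x ahead of the robot, y to its left, z up, the work surface at z = 0. Lengths are in m, angles in degrees, forces in N, time in s.
With the tool pointing down it reaches from about 0.325 to 1 m from the base axis. Payload 5.1 kg.
Tool frame: the origin (TCP) lies midway between the tips of the shut fingers; the grasp point (between the pads) lies behind it (bot.hold_point_z is the z of the grasp point in the tool frame, in m); z points along the fingers, y is the line along which they close (so a half turn about z gives the same grasp; the last joint's range is limited). The gripper opens to 85 mm and grips with 20 to 120 N. Pads are 22 mm wide; open, the fingers measure 114 mm over their backs; the gripper's body (76 mm by 85 mm) begins 54 mm behind the grasp point. The pads swing forward as they close: fully open they stand 13 mm farther back than shut.
Start: joints at [-69.878, 7.093, 94.555, -0, 78.352, -4.733], TCP at [0.273, -0.59, 0.231] pointing down, gripper open.
Joint ranges: [-149.61, 149.61], [-58.7, 133.49], [1.44, 155.28], [-77.14, 257.14], [18.33, 153.61], [-166.67, 166.67]. Speed limits (degrees/s): [147.25, 147.25, 180, 180, 180, 180].

INTERFACE

Orientations are given as a 3x3 rotation matrix whose columns are the frame's x, y, z axes.
In Python, from station import bot gives the robot as it stands. The module is installed in compiled form; this text tells all that it offers.
- The arm moves only by the tool play_rows, never from a script. Its argument "series" is a list that holds one entry, the list of rows, each a list of 7 numbers: the shift along the tool's x, y, z in mm, then the turn, a rotation vector about the tool's x, y, z in units of 6 degrees (1.0 is 6 degrees), then the opening, from 0 (shut) to 1 (fully open). A call has 1 to 8 rows; each row is the pose to reach, as a shift and turn from the pose commanded when the call began, along the tool's axes at that moment; what a row does not reach only later rows make up. A row lasts 1/10 s, in which the tool goes at most 50 mm and 8.59 degrees, less where a joint would pass 70% of its speed; a pose out of reach is approached as far as the arm can. A call with a gripper value outside its range is refused whole. The fingers move at their own pace and stop on an object; "squeeze" is the grip in N (left out, the last holds). Time passes only in rows, so rows that repeat a pose let the fingers close. It gives the time, the measured TCP pose, the force, the opening and the grip force at its end, in the units of the state.
- bot.state(): the state, without advancing time (a new reading comes with each control period).
- bot.get_image(name): name is "scene" or "side" or "wrist"; returns (picture, depth): 480x640x3 uint8, red, green, blue; 480x640 float32, m along the optical axis (not along the pixel's ray), 0 where there is no reading.
- bot.camera_info(name): a dict with "camera_matrix" (3x3 intrinsics, pixels), "T" (4x4, takes a point from camera to world coordinates). Camera axes: x right, y down, z forward; pixel columns grow to the right and rows downward; lengths in m; the calibration is good to about 2 mm. A picture is of the moment at which its call begins: read the wrist's pose just before it. camera_info takes no time and is no camera call; for the wrist camera it gives the pose at the moment of the call.
- bot.job_done(): hands the job in; it is judged then, once.
The state is a dict: "clock": time; "qpos": joint angles; "dq": joint speeds; "effort": joint torques, N m; "eef_pos": TCP position; "tool_rot": TCP orientation; "contact_force": force on the tool from outside, world axes, zero at the start; "moment": the same for the moment, N m; "finger_gap": opening from 0.0 (shut) to 1.0 (fully open); "finger_force": force on a finger pad.
Only numpy, scipy, OpenCV 4.12 (cv2) and the standard library are available. Lean on these libraries where they do the work, as an engineer would, in place of code of your own. Each camera call takes 0.05 s, during which the arm holds its last target. There are 200 camera calls.

## Working session

There is one attempt and no reset: what is moved stays moved. The work goes in short steps, Python scripts to look and compute and a tool call to move; the robot and the scene stay as the last step left them, time stands still between calls to the robot, and variables do not carry over. Pictures are saved under pics/ and viewed, at most 10 in all, crops included, and the job is handed in when it is done.

Besides the shell and the picture viewer there is one more tool, called after "Call:" by a JSON object that holds its "fn" and its "kwargs", one argument or row to a line. play_rows: Moves the arm, as the interface text tells. Its arguments: {"type":"object","properties":{"series":{"type":"array"},"squeeze":{"type":"number"}},"required":["series"]}

```bash
mkdir -p pics; cat > h.py <<'E'
import numpy as np, cv2
from station import bot
def grab(name,fn):
    ci=bot.camera_info(name); im,d=bot.get_image(name)
    cv2.imwrite('pics/'+fn+'.png',im[:,:,::-1]); np.savez('pics/'+fn+'.npz',im=im,d=d,K=ci['camera_matrix'],T=ci['T'])
    return im,d,np.array(ci['camera_matrix']),np.array(ci['T'])
def cloud(d,K,T):
    v,u=np.indices(d.shape); p=np.stack([(u-K[0,2])/K[0,0]*d,(v-K[1,2])/K[1,1]*d,d],-1)
    return p@T[:3,:3].T+T[:3,3]
def ray(u,v,z,K,T):
    r=T[:3,:3]@np.array([(u-K[0,2])/K[0,0],(v-K[1,2])/K[1,1],1]); return T[:3,3]+r*(z-T[2,3])/r[2]
def load(fn):
    f=np.load('pics/'+fn+'.npz'); return f['im'],f['d'],f['K'],f['T']
E
python3 - <<'E'
from h import *
for n in ['scene','side']:
    im,d,K,T=grab(n,n+'0'); print(n,T.round(3).tolist(),K[0,0])
s=bot.state(); print(s['clock'],s['eef_pos'],s['tool_rot'],s['finger_gap'],bot.hold_point_z)
E
```

```text
scene [[0.21, 0.528, -0.823, 1.729], [0.978, -0.126, 0.169, -0.181], [-0.015, -0.84, -0.542, 0.783], [0.0, 0.0, 0.0, 1.0]] 511.6123547523252
side [[0.983, -0.147, 0.114, 0.407], [-0.186, -0.759, 0.624, -0.909], [-0.005, -0.634, -0.773, 1.193], [0.0, 0.0, 0.0, 1.0]] 601.4196078728784
0.1 [ 0.27299224 -0.58928262  0.23015707] [[ 9.07375871e-01  4.20319666e-01 -6.38569059e-04]
 [ 4.20320114e-01 -9.07374101e-01  1.80093611e-03]
 [ 1.77547838e-04 -1.90252939e-03 -9.99998174e-01]] 1.001153061427827 -0.0187
```

View pics/scene0.png

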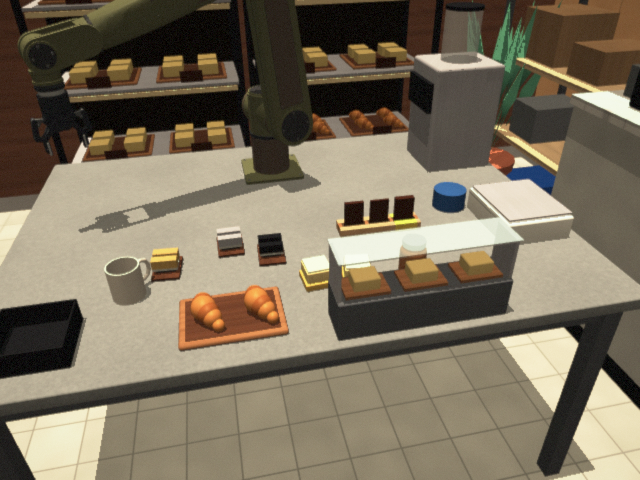

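View pics/side0.png

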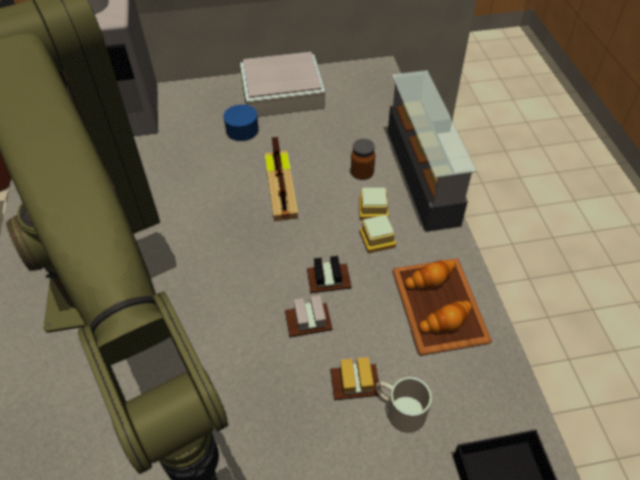

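The scene view shows the rack with its yellow place at (407,222), steel at (230,238), black at (271,247) and brass at (166,262). In the side view the yellow place is at (277,160), black at (328,270), steel at (309,314) and brass at (356,375).

```bash
python3 - <<'E'
from h import *
im,d,K,T=load('side0'); P=cloud(d,K,T); hsv=cv2.cvtColor(im,cv2.COLOR_RGB2HSV)
def rep(name,m):
    p=P[m]; 
    if len(p)<10: print(name,len(p)); return
    r=cv2.minAreaRect((p[:,:2]*1000).astype(np.float32)); print(name,len(p),'med',np.median(p,0).round(4),'zr',np.percentile(p[:,2],[2,98]).round(3),'rect',np.round(r[0]),np.round(r[1]),round(r[2],1))
def box(u0,u1,v0,v1):
    m=np.zeros(d.shape,bool); m[v0:v1,u0:u1]=1; return m&(d>0)
z=P[...,2]
rep('yellow',box(255,305,140,180)&(hsv[...,0]>24)&(hsv[...,0]<35)&(hsv[...,1]>180))
rk=box(250,310,130,225)
rep('rack top',rk&(z>.019)&(z<.029)); rep('plaques',rk&(z>.06))
for i in range(0,1):
    p=P[rk&(z>.07)]; print(np.histogram(p[:,1],12))
for n,b in dict(black=(300,360,250,295),steel=(280,335,290,340),brass=(325,385,350,402)).items():
    m=box(*b); rep(n+' base',m&(z>.006)&(z<.016)); rep(n+' all',m&(z>.006));rep(n+' top',m&(z>.044)&(z<.056)); rep(n+' slot',m&(z>.02)&(z<.032))
E
```

```text
yellow 254 med [0.4794 0.3258 0.0268] zr [0.01  0.067] rect [490. 330.] [75. 62.] 89.4
rack top 934 med [0.4798 0.2354 0.0257] zr [0.02  0.029] rect [483. 306.] [ 86. 358.] 4.2
plaques 352 med [0.4854 0.2467 0.0944] zr [0.063 0.101] rect [486. 252.] [214.  18.] 88.5
(array([61, 27, 29,  8, 27, 16, 15,  7, 54, 31, 28, 26]), array([0.14456315, 0.16240245, 0.18024175, 0.19808104, 0.21592034,
       0.23375964, 0.25159894, 0.26943824, 0.28727753, 0.30511683,
       0.32295613, 0.34079543, 0.35863473]))
black base 537 med [ 0.5586 -0.09    0.0104] zr [0.006 0.015] rect [565. -58.] [133. 144.] 79.0
black all 1255 med [ 0.5567 -0.0872  0.0256] zr [0.007 0.055] rect [565. -58.] [133. 144.] 79.0
black top 395 med [ 0.5459 -0.0805  0.0509] zr [0.045 0.055] rect [555. -77.] [69. 60.] 87.4
black slot 225 med [ 0.5561 -0.0872  0.0268] zr [0.021 0.032] rect [555. -78.] [68. 60.] 87.3
steel base 631 med [ 0.4698 -0.193   0.0106] zr [0.006 0.015] rect [ 491. -165.] [129. 127.] 79.2
steel all 1463 med [ 0.4906 -0.1922  0.0265] zr [0.006 0.054] rect [ 491. -165.] [129. 127.] 79.2
steel top 522 med [ 0.5014 -0.1865  0.0507] zr [0.045 0.055] rect [ 494. -184.] [61. 68.] 0.0
steel slot 208 med [ 0.4951 -0.1956  0.0269] zr [0.021 0.032] rect [ 488. -189.] [56. 70.] 13.4
brass base 644 med [ 0.5345 -0.3619  0.0107] zr [0.006 0.015] rect [ 567. -338.] [115. 120.] 81.6
brass all 1761 med [ 0.5632 -0.3638  0.0338] zr [0.007 0.063] rect [ 566. -340.] [123. 118.] 79.3
brass top 730 med [ 0.5689 -0.3569  0.0506] zr [0.046 0.055] rect [ 571. -359.] [76. 75.] 85.4
brass slot 207 med [ 0.5663 -0.3791  0.0271] zr [0.021 0.032] rect [ 564. -376.] [ 64. 107.] 28.3
```

```bash
cat >> h.py <<'E'
def go(x,y,z,yaw=90.,tilt_fix=True):
    """shift (mm) & turn (units of 6deg) from the current measured pose to tool-down with tool x at yaw"""
    from scipy.spatial.transform import Rotation as Ro
    s=bot.state(); R=np.array(s['tool_rot']); a=np.radians(yaw); c,n=np.cos(a),np.sin(a)
    G=np.array([[c,n,0],[n,-c,0],[0,0,-1.]])
    sh=R.T@(np.array([x,y,z])-s['eef_pos'])*1000; rv=Ro.from_matrix(R.T@G).as_rotvec(degrees=True)/6
    print('shift',sh.round(1),'turn',rv.round(3),'clock',s['clock'],'pos',np.round(s['eef_pos'],4),'F',np.round(s['contact_force'],1),'gap',round(s['finger_gap'],4))
E
python3 - <<'E'
from h import *
ci=bot.camera_info('wrist'); s=bot.state(); R=np.array(s['tool_rot']); T=np.array(ci['T'])
print((R.T@(T[:3,3]-s['eef_pos'])).round(4),(R.T@T[:3,:3]).round(3),np.array(ci['camera_matrix']).round(1))
go(.47,-.36,.30)
E
```

```text
[ 0.0737 -0.0002 -0.1411] [[ 0.    -0.958 -0.288]
 [ 1.     0.001 -0.001]
 [ 0.001 -0.288  0.958]] [[389.9   0.  325.9]
 [  0.  389.9 235.2]
 [  0.    0.    1. ]]
shift [ 275.1 -125.4  -69.6] turn [ -0.015  -0.012 -10.858] clock 0.1 pos [ 0.273  -0.5893  0.2302] F [-0.1  0.3 -1. ] gap 1.0012
```

```bash
python3 -c "
from h import *
go(.52,-.17,.30)"
```

```text
shift [ 400.4 -276.8  -69.2] turn [ -0.015  -0.012 -10.858] clock 0.1 pos [ 0.273  -0.5893  0.2302] F [-0.1  0.3 -1. ] gap 1.0012
```

Call:
{"fn": "play_rows", "kwargs": {
  "series": [
    [[400, -277, -69, -0.015, -0.012, -10.86, 1], [400, -277, -69, -0.015, -0.012, -10.86, 1], [400, -277, -69, -0.015, -0.012, -10.86, 1], [400, -277, -69, -0.015, -0.012, -10.86, 1], [400, -277, -69, -0.015, -0.012, -10.86, 1], [400, -277, -69, -0.015, -0.012, -10.86, 1], [400, -277, -69, -0.015, -0.012, -10.86, 1], [400, -277, -69, -0.015, -0.012, -10.86, 1]]
  ]
}}

```text
clock: 0.9
eef_pos: [0.4743, -0.2463, 0.2874]
tool_rot: [[-0.005, 1.0, 0.0], [1.0, 0.005, -0.002], [-0.002, 0.0, -1.0]]
contact_force: [1.7, -0.7, -0.4]
finger_gap: 0.999
finger_force: 0.0
```

```bash
python3 -c "
from h import *
go(.52,-.17,.30)"
```

```text
shift [ 76.1  46.1 -12.7] turn [0.003 0.015 0.045] clock 0.9 pos [ 0.4743 -0.2463  0.2874] F [ 1.7 -0.7 -0.4] gap 0.9994
```

Call:
{"fn": "play_rows", "kwargs": {
  "series": [
    [[60, 40, -10, 0, 0, 0, 1], [60, 40, -10, 0, 0, 0, 1], [60, 40, -10, 0, 0, 0, 1], [60, 40, -10, 0, 0, 0, 1]]
  ]
}}

```text
clock: 1.3
eef_pos: [0.5136, -0.1881, 0.2969]
tool_rot: [[-0.001, 1.0, -0.0], [1.0, 0.001, -0.002], [-0.002, -0.0, -1.0]]
contact_force: [0.3, -0.6, -0.9]
finger_gap: 0.998
finger_force: 0.0
```

```bash
python3 - <<'E'
from h import *
im,d,K,T=grab('wrist','w1'); go(.48,.30,.25)
P=cloud(d,K,T); z=P[...,2]
for n,c in dict(black=(.555,-.078),steel=(.494,-.186),brass=(.568,-.358)).items():
    m=(np.hypot(P[...,0]-c[0],P[...,1]-c[1])<.075)&(d>0)
    for lab,lo,hi in (('top',.046,.054),('base',.006,.014)):
        p=P[m&(z>lo)&(z<hi)]
        r=cv2.minAreaRect((p[:,:2]*1000).astype(np.float32)); print(n,lab,len(p),np.median(p[:,2]).round(4),np.round(r[0],1),np.round(r[1],1),round(r[2],1))
E
```

```text
shift [488.8 -33.3  45.9] turn [-0.006  0.017 -0.   ] clock 1.35 pos [ 0.5133 -0.1887  0.2967] F [-0.6  0.3 -0.3] gap 1.0012
black top 3218 0.0485 [557. -76.] [64.3 60.2] 87.2
black base 2684 0.0085 [558.8 -95.9] [111.5 100.1] 87.3
steel top 2797 0.0485 [ 495.2 -182.6] [59.3 64.1] 0.5
steel base 2225 0.0084 [ 491.3 -182.6] [100.1  71.8] 0.8
brass top 2292 0.0483 [ 573.1 -355.5] [69.5 74.6] 85.2
brass base 1738 0.0082 [ 564.5 -352.6] [73.1 99.9] 85.7
```

View pics/w1.png

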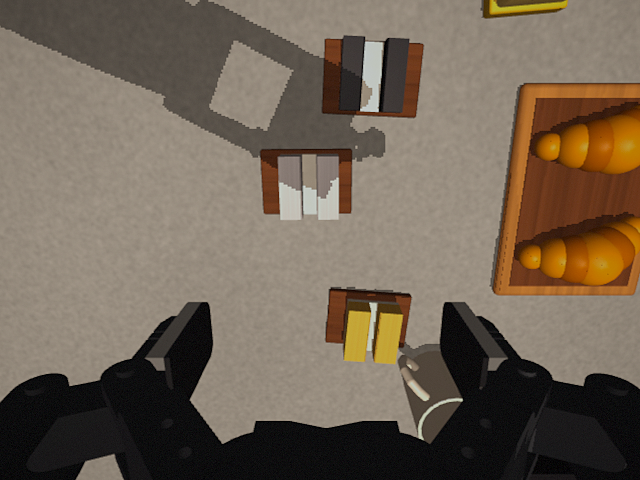

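The wrist view shows all three feet with slots visible: black (373,75), steel (310,185), brass (373,330), and the mug just beyond brass. Next, the rack.

Call:
{"fn": "play_rows", "kwargs": {
  "series": [
    [[480, -33, 30, 0, 0, 0, 1], [480, -33, 30, 0, 0, 0, 1], [480, -33, 30, 0, 0, 0, 1], [480, -33, 30, 0, 0, 0, 1], [480, -33, 30, 0, 0, 0, 1], [480, -33, 30, 0, 0, 0, 1], [480, -33, 30, 0, 0, 0, 1], [480, -33, 30, 0, 0, 0, 1]]
  ]
}}

```text
clock: 2.15
eef_pos: [0.4861, 0.2102, 0.2714]
tool_rot: [[0.002, 1.0, 0.001], [1.0, -0.002, -0.002], [-0.002, 0.001, -1.0]]
contact_force: [1.6, 0.3, 0.9]
finger_gap: 1.002
finger_force: 0.0
```

```bash
python3 -c "
from h import *
go(.48,.30,.26)
im,d,K,T=load('w1');P=cloud(d,K,T); z=P[...,2]
for n,c,yaw in (('black',(.557,-.076),-2.8),('steel',(.495,-.1826),.65),('brass',(.571,-.357),-4.4)):
    a=np.radians(yaw); q=(P[...,:2]-np.array(c)); x=q[...,0]*np.cos(a)+q[...,1]*np.sin(a); y=-q[...,0]*np.sin(a)+q[...,1]*np.cos(a)
    m=(abs(x)<.045)&(abs(y)<.025)&(d>0)&(z>.045)&(z<.053)
    h,_=np.histogram(x[m]*1000,np.arange(-45,46)); nz=np.where(h>15)[0]-45; print(n,nz)
    t=(abs(x)<.034)&(abs(y)<.05)&(d>0)&(z>.045)&(z<.053); print('y',np.percentile(y[t],[1,99]))
"
```

```text
shift [89.8 -6.3 11.2] turn [ 0.006  0.022 -0.022] clock 2.15 pos [0.4861 0.2102 0.2714] F [1.6 0.3 0.9] gap 1.0024
black [-30 -29 -28 -27 -26 -25 -24 -23 -22 -21 -20 -19 -18 -17 -16 -15 -14 -13
 -12 -11  10  11  12  13  14  15  16  17  18  19  20  21  22  23  24  25
  26  27  28  29]
y [-0.03141684  0.03140219]
steel [-30 -29 -28 -27 -26 -25 -24 -23 -22 -21 -20 -19 -18 -17 -16 -15 -14 -13
 -12 -11 -10  -9  -8   8   9  10  11  12  13  14  15  16  17  18  19  20
  21  22  23  24  25  26  27  28  29]
y [-0.03145263  0.03152068]
brass [-36 -35 -34 -33 -32 -31 -30 -29 -28 -27 -26 -25 -24 -23 -22 -21 -20 -19
 -18 -17 -16 -15 -14 -13 -12 -11  -1   0   1   2   3   4   5   6   7   8
   9  10  11  12  13  14  15  16  17  18  19  20  21  22  23  24]
y [-0.02844866  0.03584848]
```

Call:
{"fn": "play_rows", "kwargs": {
  "series": [
    [[60, -5, 10, 0, 0, 0, 1], [60, -5, 10, 0, 0, 0, 1], [60, -5, 10, 0, 0, 0, 1]]
  ]
}}

```text
clock: 2.45
eef_pos: [0.481, 0.2699, 0.2605]
tool_rot: [[-0.001, 1.0, -0.001], [1.0, 0.001, -0.003], [-0.003, -0.001, -1.0]]
contact_force: [0.0, -0.2, -0.3]
finger_gap: 0.996
finger_force: 0.0
```

```bash
python3 - <<'E'
from h import *
im,d,K,T=grab('wrist','w2'); P=cloud(d,K,T); z=P[...,2]
go(.48,.32,.20)
near=(abs(P[...,0]-.483)<.06)&(abs(P[...,1]-.25)<.16)&(d>0)
p=P[near&(z>.018)&(z<.027)]; r=cv2.minAreaRect((p[:,:2]*1000).astype(np.float32)); print('rack',len(p),np.round(r[0],1),np.round(r[1],1),round(r[2],1))
n,l,st,ce=cv2.connectedComponentsWithStats((near&(z>.086)&(z<.1)).astype(np.uint8))
for i in range(1,n):
    if st[i,4]<40: continue
    p=P[l==i]; r=cv2.minAreaRect((p[:,:2]*1000).astype(np.float32)); print('pl',st[i],np.round(r[0],1),np.round(r[1],1),round(r[2],1),np.median(p[:,2]).round(4))
E
```

```text
shift [51.3 -1.4 60.8] turn [-0.004  0.03  -0.001] clock 2.5 pos [0.4815 0.2689 0.261 ] F [-0.7 -1.  -0.6] gap 0.9998
rack 10281 [488.2 251.5] [241.   65.3] 88.8
pl [ 325  103   26   74 1721] [489.8 326.8] [55. 18.] 88.6 0.0935
pl [329 199  12  67 650] [488.  251.8] [55.8  8. ] 88.6 0.0934
pl [324 283  17  61 880] [486.2 177.3] [55.3 13. ] 88.6 0.0934
```

View pics/w2.png

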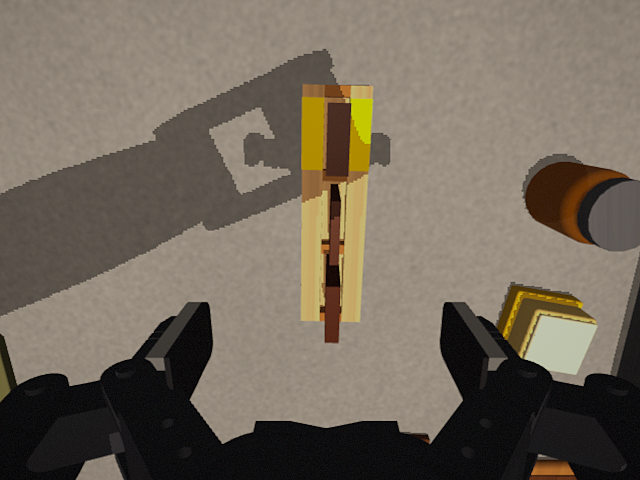

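The yellow place at (338,140) holds the thickest-looking plaque, measured 18 by depth; the pinch will confirm. I'll go down now.

```bash
python3 -c "
from h import *
go(.4898,.3268,.15,88.65)
im,d,K,T=load('side0');P=cloud(d,K,T);print('tin',P[125,240],'jar',P[150,362])"
```

```text
shift [ 58.3   8.4 110.8] turn [-0.004  0.03   0.224] clock 2.5 pos [0.4815 0.2689 0.261 ] F [-0.7 -1.  -0.6] gap 0.9998
tin [0.40280778 0.45889772 0.06486595] jar [0.71355153 0.25338229 0.09845466]
```

Call:
{"fn": "play_rows", "kwargs": {
  "series": [
    [[58, 8, 40, 0, 0.03, 0.22, 1], [58, 8, 80, 0, 0.03, 0.22, 1], [58, 8, 110, 0, 0.03, 0.22, 1], [58, 8, 110, 0, 0.03, 0.22, 1], [58, 8, 110, 0, 0.03, 0.22, 1]]
  ]
}}

```text
clock: 3.0
eef_pos: [0.4902, 0.3259, 0.1521]
tool_rot: [[0.025, 1.0, 0.0], [1.0, -0.025, 0.001], [0.001, 0.0, -1.0]]
contact_force: [0.6, -0.3, 1.4]
finger_gap: 1.001
finger_force: 0.0
```

```bash
python3 -c "
from h import *
go(.4898,.3268,.049,88.65)"
```

```text
shift [  0.8  -0.4 103.1] turn [ 0.003 -0.007 -0.016] clock 3.0 pos [0.4902 0.3259 0.1521] F [ 0.6 -0.3  1.4] gap 1.0009
```

Call:
{"fn": "play_rows", "kwargs": {
  "series": [
    [[1, 0, 40, 0, 0, 0, 1], [1, 0, 80, 0, 0, 0, 1], [1, 0, 102, 0, 0, 0, 1], [1, 0, 102, 0, 0, 0, 1], [1, 0, 102, 0, 0, 0, 0.5], [1, 0, 102, 0, 0, 0, 0.1], [1, 0, 102, 0, 0, 0, 0.1], [1, 0, 102, 0, 0, 0, 0.1]]
  ],
  "squeeze": 30
}}

```text
clock: 3.8
eef_pos: [0.4905, 0.3293, 0.0514]
tool_rot: [[0.023, 1.0, 0.003], [1.0, -0.023, 0.003], [0.003, 0.003, -1.0]]
contact_force: [0.2, -0.4, 0.3]
finger_gap: 0.328
finger_force: 0.0
```

Call:
{"fn": "play_rows", "kwargs": {
  "series": [
    [[0, 0, 0, 0, 0, 0, 0.1], [0, 0, 0, 0, 0, 0, 0.1], [0, 0, 0, 0, 0, 0, 0.1], [0, 0, 0, 0, 0, 0, 0.1]]
  ]
}}

```text
clock: 4.2
eef_pos: [0.4902, 0.3293, 0.0508]
tool_rot: [[0.023, 1.0, 0.002], [1.0, -0.023, 0.002], [0.002, 0.002, -1.0]]
contact_force: [-0.6, -0.9, 6.3]
finger_gap: 0.205
finger_force: 30.3
```

Gap 0.205 × 85 ≈ 17.5 mm, so this is the thick plaque and it goes in the black foot. Lift.

Call:
{"fn": "play_rows", "kwargs": {
  "series": [
    [[0, 0, 0, 0, 0, 0, 0.1], [0, 0, -20, 0, 0, 0, 0.1], [0, 0, -50, 0, 0, 0, 0.1], [0, 0, -90, 0, 0, 0, 0.1], [0, 0, -130, 0, 0, 0, 0.1], [0, 0, -130, 0, 0, 0, 0.1], [0, 0, -130, 0, 0, 0, 0.1]]
  ],
  "squeeze": 45
}}

```text
clock: 4.9
eef_pos: [0.4897, 0.3289, 0.1803]
tool_rot: [[0.023, 1.0, 0.002], [1.0, -0.023, 0.002], [0.002, 0.002, -1.0]]
contact_force: [-0.8, -0.4, -2.0]
finger_gap: 0.203
finger_force: 44.1
```

```bash
python3 -c "
from h import *
go(.557,-.076,.18,87.2)"
```

```text
shift [-4.032e+02  7.650e+01 -4.000e-01] turn [ 0.02  -0.021  0.25 ] clock 4.9 pos [0.4897 0.3289 0.1803] F [-0.8 -0.4 -2. ] gap 0.2027
```

Call:
{"fn": "play_rows", "kwargs": {
  "series": [
    [[-401, 76.5, 0, 0.02, -0.02, 0.25, 0.1], [-401, 76.5, 0, 0.02, -0.02, 0.25, 0.1], [-401, 76.5, 0, 0.02, -0.02, 0.25, 0.1], [-401, 76.5, 0, 0.02, -0.02, 0.25, 0.1], [-401, 76.5, 0, 0.02, -0.02, 0.25, 0.1], [-401, 76.5, 0, 0.02, -0.02, 0.25, 0.1], [-401, 76.5, 0, 0.02, -0.02, 0.25, 0.1], [-401, 76.5, 0, 0.02, -0.02, 0.25, 0.1]]
  ]
}}

```text
clock: 5.7
eef_pos: [0.5537, -0.0675, 0.1759]
tool_rot: [[0.049, 0.999, -0.006], [0.999, -0.049, 0.0], [0.0, -0.006, -1.0]]
contact_force: [1.2, 0.3, -0.6]
finger_gap: 0.205
finger_force: 44.1
```

```bash
python3 -c "
from h import *
go(.5572,-.0735,.11,87.2)"
```

```text
shift [-5.8  4.2 65.9] turn [-0.06  -0.002 -0.001] clock 5.7 pos [ 0.5537 -0.0675  0.1759] F [ 1.2  0.3 -0.6] gap 0.2054
```

Let it settle, then take one picture from the side and wrist cameras.

Call:
{"fn": "play_rows", "kwargs": {
  "series": [
    [[0, 0, 30, 0, 0, 0, 0.1], [0, 0, 50, 0, 0, 0, 0.1], [0, 0, 50, 0, 0, 0, 0.1], [0, 0, 50, 0, 0, 0, 0.1]]
  ]
}}

```text
clock: 6.1
eef_pos: [0.5539, -0.0655, 0.127]
tool_rot: [[0.049, 0.999, -0.006], [0.999, -0.049, 0.0], [-0.0, -0.006, -1.0]]
contact_force: [0.5, 0.5, -0.9]
finger_gap: 0.205
finger_force: 44.1
```

```bash
python3 -c "
from h import *
go(.5572,-.0735,.095,87.2)
im,d,K,T=grab('wrist','w3'); P=cloud(d,K,T)
near=(abs(P[...,0]-.557)<.04)&(abs(P[...,1]+.076)<.045)&(d>0)
def f(lo,hi,n):
    p=P[near&(P[...,2]>lo)&(P[...,2]<hi)]; 
    if len(p)>20:
        r=cv2.minAreaRect((p[:,:2]*1000).astype(np.float32)); print(n,len(p),np.median(p,0).round(4),np.round(r[0],1),np.round(r[1],1),round(r[2],1))
f(.045,.053,'head'); f(.06,.14,'plq'); f(.15,.172,'ptop')
cv2.imwrite('pics/w3c.png',cv2.resize(im[200:480,160:480,::-1],None,fx=2,fy=2))"
```

```text
shift [-7.8  3.8 32. ] turn [-0.054  0.001  0.   ] clock 6.1 pos [ 0.5539 -0.0655  0.127 ] F [ 0.5  0.5 -0.9] gap 0.2049
head 4206 [ 0.5725 -0.0645  0.0484] [557.5 -71.8] [56.1 60.2] 87.3
plq 2299 [ 0.5552 -0.0405  0.1262] [554.9 -49.3] [19.3 44.7] 87.5
ptop 12606 [ 0.5548 -0.0552  0.1693] [555.8 -53.3] [56.1 52.9] 40.3
```

View pics/w3c.png

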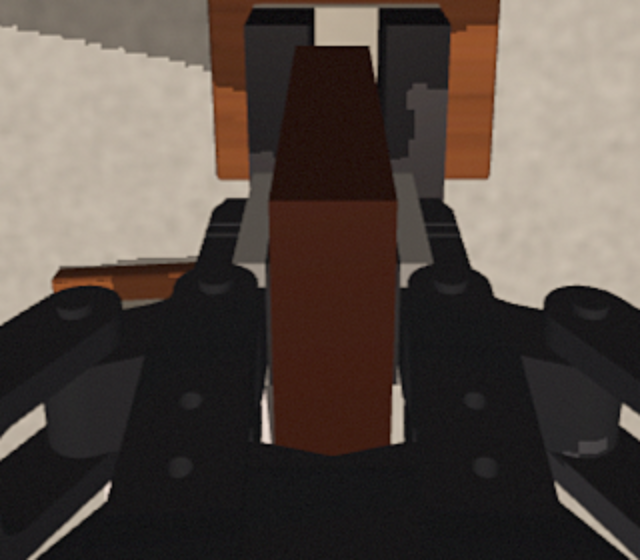

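The crop shows the plaque hanging upright over the black head, slightly left of the slot (slot mouth at (347,40), plaque bottom at (332,47)) and about 8 mm too far toward +y. I'll correct that and go down to just above the head.

Call:
{"fn": "play_rows", "kwargs": {
  "series": [
    [[-8, 3.5, 0, -0.05, 0, 0, 0.1], [-8, 3.5, 15, -0.05, 0, 0, 0.1], [-8, 3.5, 28, -0.05, 0, 0, 0.1], [-8, 3.5, 28, -0.05, 0, 0, 0.1], [-8, 3.5, 28, -0.05, 0, 0, 0.1]]
  ]
}}

```text
clock: 6.65
eef_pos: [0.5577, -0.0738, 0.1]
tool_rot: [[0.049, 0.999, 0.002], [0.999, -0.049, -0.0], [-0.0, 0.002, -1.0]]
contact_force: [-0.4, -0.3, -0.9]
finger_gap: 0.208
finger_force: 44.1
```

```bash
python3 -c "
from h import *
go(.5572,-.0735,.091,87.2)
im,d,K,T=grab('wrist','w4'); P=cloud(d,K,T)
a=np.radians(-2.8); q=P[...,:2]-np.array([.557,-.076]); x=q[...,0]*np.cos(a)+q[...,1]*np.sin(a); y=-q[...,0]*np.sin(a)+q[...,1]*np.cos(a); z=P[...,2]
ok=d>0
h=ok&(abs(x)<.04)&(y>-.01)&(y<.045)&(z>.045)&(z<.053)
print('head y max',np.percentile(y[h],99)*1000, 'x',np.percentile(x[h],[1,99])*1000)
hh=x[h&(y>.015)]*1000; print('slot edges',np.percentile(hh[hh<0],99),np.percentile(hh[hh>0],1))
p=ok&(abs(x)<.02)&(y<.05)&(y>.015)&(z>.06)&(z<.12); print('plq face y',np.median(y[p])*1000,'x',np.percentile(x[p],[2,98])*1000)
for lo in (.062,.08,.1): 
  k=p&(z>lo)&(z<lo+.015); print(lo,k.sum(),np.median(y[k])*1000,np.percentile(x[k],[2,98])*1000)"
```

```text
shift [ 0.3 -0.5  9. ] turn [0.016 0.003 0.001] clock 6.65 pos [ 0.5577 -0.0738  0.1   ] F [-0.4 -0.3 -0.9] gap 0.2079
head y max 31.9841709784233 x [-29.44678699  29.90123492]
slot edges -9.908199741567577 10.556764748091087
plq face y 27.41309551312918 x [-8.0472291   9.20741768]
0.062 345 27.379666606614798 [-8.04636455  9.1827979 ]
0.08 475 27.40477401639286 [-8.01886736  9.20625824]
0.1 692 27.441517896070014 [-8.04559907  9.20080296]
```

Plaque and slot agree within 0.3 mm. I'll lower it gently.

Call:
{"fn": "play_rows", "kwargs": {
  "series": [
    [[0, 0, 4, 0, 0, 0, 0.1], [0, 0, 7, 0, 0, 0, 0.1], [0, 0, 9, 0, 0, 0, 0.1], [0, 0, 10, 0, 0, 0, 0.1], [0, 0, 11, 0, 0, 0, 0.1], [0, 0, 12, 0, 0, 0, 0.1], [0, 0, 13, 0, 0, 0, 0.1], [0, 0, 13, 0, 0, 0, 0.1]]
  ]
}}

```text
clock: 7.5
eef_pos: [0.5583, -0.0741, 0.0879]
tool_rot: [[0.049, 0.999, 0.004], [0.999, -0.049, -0.001], [-0.001, 0.004, -1.0]]
contact_force: [-1.0, 0.3, 0.0]
finger_gap: 0.206
finger_force: 44.1
```

No force at a depth of about 3 mm, so it is entering the slot.

Call:
{"fn": "play_rows", "kwargs": {
  "series": [
    [[0, 0, 3, 0, 0, 0, 0.1], [0, 0, 5, 0, 0, 0, 0.1], [0, 0, 7, 0, 0, 0, 0.1], [0, 0, 9, 0, 0, 0, 0.1], [0, 0, 11, 0, 0, 0, 0.1], [0, 0, 13, 0, 0, 0, 0.1], [0, 0, 15, 0, 0, 0, 0.1], [0, 0, 15, 0, 0, 0, 0.1]]
  ]
}}

```text
clock: 8.3
eef_pos: [0.5583, -0.0741, 0.0726]
tool_rot: [[0.049, 0.999, 0.003], [0.999, -0.049, -0.001], [-0.001, 0.003, -1.0]]
contact_force: [-0.7, -0.2, -0.8]
finger_gap: 0.205
finger_force: 44.1
```

Call:
{"fn": "play_rows", "kwargs": {
  "series": [
    [[0, 0, 2, 0, 0, 0, 0.1], [0, 0, 3.5, 0, 0, 0, 0.1], [0, 0, 4.5, 0, 0, 0, 0.1], [0, 0, 5.5, 0, 0, 0, 0.1], [0, 0, 6.5, 0, 0, 0, 0.1], [0, 0, 6.5, 0, 0, 0, 0.1]]
  ]
}}

```text
clock: 8.9
eef_pos: [0.5584, -0.0741, 0.0666]
tool_rot: [[0.049, 0.999, 0.003], [0.999, -0.049, -0.001], [-0.001, 0.003, -1.0]]
contact_force: [-2.5, -0.0, 0.3]
finger_gap: 0.204
finger_force: 44.4
```

Call:
{"fn": "play_rows", "kwargs": {
  "series": [
    [[0, 0, 0.7, 0, 0, 0, 0.1], [0, 0, 1.3, 0, 0, 0, 0.1], [0, 0, 2, 0, 0, 0, 0.1], [0, 0, 2, 0, 0, 0, 0.1]]
  ]
}}

```text
clock: 9.3
eef_pos: [0.5585, -0.0741, 0.0649]
tool_rot: [[0.049, 0.999, 0.003], [0.999, -0.049, -0.001], [-0.001, 0.003, -1.0]]
contact_force: [-3.6, -0.1, 5.1]
finger_gap: 0.208
finger_force: 44.8
```

Fz is rising. I'll relieve the side force (0.8 mm toward -x) and press a little further.

Call:
{"fn": "play_rows", "kwargs": {
  "series": [
    [[0, -0.8, 0, 0, 0, 0, 0.1], [0, -0.8, 1, 0, 0, 0, 0.1], [0, -0.8, 2, 0, 0, 0, 0.1], [0, -0.8, 2, 0, 0, 0, 0.1]]
  ]
}}

```text
clock: 9.7
eef_pos: [0.5584, -0.0741, 0.0634]
tool_rot: [[0.049, 0.999, 0.005], [0.999, -0.049, -0.001], [-0.001, 0.005, -1.0]]
contact_force: [-3.4, 1.0, 7.3]
finger_gap: 0.205
finger_force: 45.2
```

```bash
python3 -c "
from h import *
go(.5572,-.0735,.067,87.2)
im,d,K,T=grab('wrist','w5'); P=cloud(d,K,T)
a=np.radians(-2.8); q=P[...,:2]-np.array([.557,-.076]); x=q[...,0]*np.cos(a)+q[...,1]*np.sin(a); y=-q[...,0]*np.sin(a)+q[...,1]*np.cos(a); z=P[...,2]
ok=d>0
h=ok&(abs(x)<.045)&(y>-.01)&(y<.045)&(z>.037)&(z<.053)
print('head z',np.median(z[h]),'ymax',np.percentile(y[h],99)*1000,'x',np.percentile(x[h],[1,99])*1000)
p=ok&(abs(x)<.02)&(y<.05)&(y>.015)&(z>.055)&(z<.09)
print('plq face y',np.median(y[p])*1000,'x',np.percentile(x[p],[2,98])*1000)
t=ok&(abs(x)<.007)&(abs(y-.022)<.004)&(z>.095)&(z<.13);print('top z',np.median(z[t]),t.sum())"
```

```text
shift [ 0.6 -1.2 -3.6] turn [ 0.049  0.007 -0.002] clock 9.7 pos [ 0.5584 -0.0741  0.0634] F [-3.4  1.   7.3] gap 0.205
head z 0.04502909229726823 ymax 32.100793920952285 x [-29.3545452   29.99711982]
plq face y 27.180341165137975 x [-7.34457895  9.89927068]
top z 0.10600631232128194 1256
```

Bottomed: the head has sunk about 3.5 mm at 7 N, and the plaque top is 61 mm above the head, as it must be (85 − 24). I'll ease the press, straighten and let go.

Call:
{"fn": "play_rows", "kwargs": {
  "series": [
    [[0, -0.4, -1, 0.05, 0, 0, 0.1], [0, -0.4, -2.5, 0.05, 0, 0, 0.1], [0, -0.4, -2.5, 0.05, 0, 0, 0.1], [0, -0.4, -2.5, 0.05, 0, 0, 0.1]]
  ],
  "squeeze": 25
}}

```text
clock: 10.15
eef_pos: [0.5583, -0.0741, 0.0655]
tool_rot: [[0.049, 0.999, 0.001], [0.999, -0.049, -0.001], [-0.001, 0.001, -1.0]]
contact_force: [1.2, 0.8, 3.4]
finger_gap: 0.205
finger_force: 44.7
```

Call:
{"fn": "play_rows", "kwargs": {
  "series": [
    [[0, 0, 0, 0, 0, 0, 0.25], [0, 0, 0, 0, 0, 0, 0.35], [0, 0, 0, 0, 0, 0, 0.5], [0, 0, 0, 0, 0, 0, 0.6], [0, 0, 0, 0, 0, 0, 0.6], [0, 0, 0, 0, 0, 0, 0.6]]
  ]
}}

```text
clock: 10.75
eef_pos: [0.5572, -0.074, 0.065]
tool_rot: [[0.049, 0.999, -0.002], [0.999, -0.049, -0.001], [-0.001, -0.002, -1.0]]
contact_force: [-0.1, -0.4, -0.8]
finger_gap: 0.603
finger_force: 0.0
```

Call:
{"fn": "play_rows", "kwargs": {
  "series": [
    [[0, 0, -15, 0, 0, 0, 0.6], [0, 0, -45, 0, 0, 0, 0.6], [0, 0, -90, 0, 0, 0, 0.6], [0, 0, -130, 0, 0, 0, 0.6], [0, 0, -160, 0, 0, 0, 0.6], [-60, 0, -200, 0, 0, 0, 0.6], [-60, 0, -200, 0, 0, 0, 0.6], [-60, 0, -200, 0, 0, 0, 0.6]]
  ]
}}

```text
clock: 11.55
eef_pos: [0.5558, -0.1361, 0.2698]
tool_rot: [[0.052, 0.999, 0.005], [0.999, -0.052, -0.003], [-0.003, 0.005, -1.0]]
contact_force: [-0.3, -0.5, -1.4]
finger_gap: 0.602
finger_force: 0.0
```

```bash
python3 -c "
from h import *
im,d,K,T=grab('wrist','w6'); P=cloud(d,K,T); print(bot.state()['clock'])
a=np.radians(-2.8); q=P[...,:2]-np.array([.557,-.076]); x=q[...,0]*np.cos(a)+q[...,1]*np.sin(a); y=-q[...,0]*np.sin(a)+q[...,1]*np.cos(a); z=P[...,2]
ok=(d>0)&(abs(x)<.05)&(abs(y)<.05)
for n,lo,hi in (('top',.104,.114),('up',.09,.1),('low',.055,.07),('head',.045,.053)):
    p=ok&(z>lo)&(z<hi)
    if p.sum()>5: print(n,p.sum(),np.median(z[p]).round(4),'x',np.percentile(x[p],[2,98])*1000,'y',np.percentile(y[p],[2,98])*1000)
    if n=='top': r=cv2.minAreaRect((q[p]*1000).astype(np.float32)); print(r)
"
```

```text
11.6
top 1808 0.1095 x [-7.62828198  9.73951203] y [-26.43348959  25.96389127]
((0.8921403884887695, -0.6124153137207031), (54.67051696777344, 17.750829696655273), 87.40029907226562)
head 3151 0.0485 x [-29.22381993  29.23917923] y [-30.9055227   30.88528223]
```

View pics/w6.png

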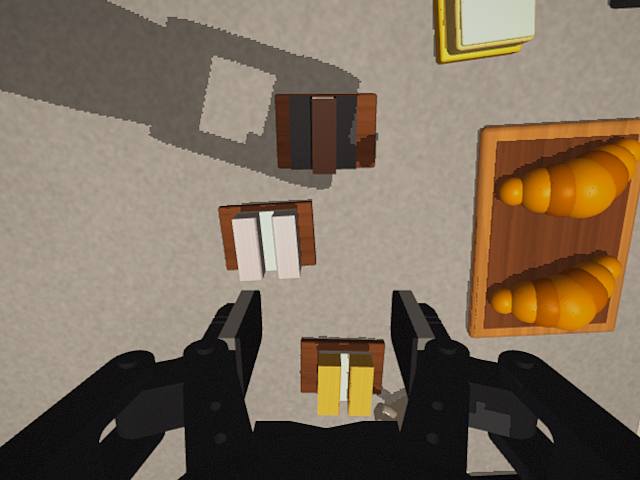

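The picture shows the plaque standing in the black foot at (323,135). It is seated (top 61 mm above the head), upright and centred within 0.5 mm, and the steel and brass feet are untouched. I'm handing in.

```bash
python3 -c "
from h import *
print(bot.job_done())"
```

```text
the job is handed in; nothing more can be done
None
```

The plaque from the yellow place pinched at about 17.5 mm (the 18 mm one), and it now stands in the black foot, bottomed, centred within 0.5 mm and upright, pressed with about 7 N; the job was handed in at about 11.6 s.

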